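# Square up the six-well plate and step it under the pointer

### The arm

A 7-joint arm with a two-finger parallel gripper is mounted at the origin on the work surface. World frame = base frame: x ahead of the robot, y to its left, z up, the work surface at z = 0. Lengths are in m, angles in rad, forces in N, time in s.
With the tool pointing down it reaches from about 0.4 to 0.75 m from the base axis. Payload 19.5 kg.
Tool frame: the origin (TCP) lies at the very end of the fingers, on their centre line; the grasp point (between the pads) lies 19 mm behind it; z points along the fingers, y is the direction in which the jaws open and shut (so a half turn about z gives the same grasp; the last joint's range is limited). The gripper opens to 85 mm and grips with 20 to 120 N. Pads are 22 mm wide; open, the fingers measure 114 mm over their backs; the gripper's body (76 mm by 85 mm) begins 54 mm behind the grasp point. The pads swing forward as they close: fully open they stand 13 mm farther back than shut.
Start: joints at [-1.252, 0.707, -0.028, 1.485, 0.022, 0.951, -0.075], TCP at [0.203, 0.538, 0.231] pointing down, gripper open.
Joint ranges: [-2.71, 2.71], [-0.32, 2.16], [-1.57, 1.52], [0, 2.45], [-1.46, 4.6], [0, 2.02], [-2.83, 2.83]. Speed limits (rad/s): [1.89, 1.89, 2.57, 2.57, 3.01, 3.01, 3.01].

### API

Orientations are given as a unit quaternion [w, x, y, z].
In Python, from cell import robot gives the robot as it stands.
- The arm moves only by the tool carry_out, never from a script. Its argument "plan" is one flat list of numbers, 6 for each row, row after row: the shift along the world's x, y, z in cm, then the turn, a rotation vector about the world's x, y, z in rad. A call has 1 to 10 rows; each row is the pose to reach, as a shift and turn from the pose commanded when the call began; what a row does not reach only later rows make up. A row lasts 1/12 s, in which the tool goes at most 41.7 mm and 7.16 degrees, less where a joint would pass 70% of its speed; a pose out of reach is approached as far as the arm can. A call with a gripper value outside its range is refused whole. "claw" is the finger opening in cm, from 0 to 8.54, set as the call begins (left out, the last holds). The fingers move at their own pace and stop on an object; "squeeze" is the grip in N (left out, the last holds). Time passes only in rows, so rows that repeat a pose let the fingers close. It gives the time, the measured TCP pose, the force and the opening at its end, in the units of the state.
- robot.get_obs(): the state, without advancing time (a new reading comes with each control period).
- robot.grab_frame(name): name is "scene" or "top" or "wrist"; returns a dict with "image" (420x560x3 uint8, red, green, blue), "fx", "fy", "cx", "cy" (pixels), "position" and "orientation" of the camera in the world; the wrist camera has in their place "hand_eye" (4x4, takes a point from camera to tool coordinates, whose origin is the TCP and whose axes are the flange's). Camera axes: x right, y down, z forward; pixel columns grow to the right and rows downward; lengths in m; the calibration is good to about 2 mm. A picture is of the moment at which its call begins: read the wrist's pose just before it. There is no depth.
- robot.close_job(): hands the job in, once; it reports no verdict.
The state is a dict: "t": time; "qpos": joint angles; "qd": joint speeds; "joint_efforts": joint torques, N m; "tool_pos": TCP position; "eef_rot": TCP orientation; "wrist_force": force on the tool from outside, world axes, zero at the start; "moment": the same for the moment, N m; "finger_gap": finger opening in m.
Only numpy, scipy, OpenCV 4.12 (cv2) and the standard library are available. Lean on these libraries where they do the work, as an engineer would, in place of code of your own. Each camera call takes 0.05 s, during which the arm holds its last target. There are 200 camera calls.

### The job

Push the white well plate on the green x-y carrier until it lies flat and flush against both dark stops. Then slide the carrier so that the white dot of the red disc is right under the orange pointer tip and keep it still there for a good second, and after that bring the dot of the blue disc under the tip, let go and leave it there. Keep the plate flat with the discs in their wells, and do not disturb the bottle, the stack of dishes or the tube rack.

Things in the scene. Friction and masses are not known exactly. Their poses are not given: they have to be found in the camera images.
- stage: Fixed x-y stage: dark grey bed 280 (x) by 300 (y) by 12 mm on the table with two steel rails. Its origin lies on the table, straight below the seat when both slides read 0; its x and y axes are the directions of the two slides, z up.
- pointer_tip (a point): Lower end of the pointer's orange conical tip, 82 mm above the table, 10 mm above the plate's top. It never moves; it stands 0 to 20 mm from the stage's origin in stage x and up to 20 mm either way in y. The pointer is a 10 mm thick vertical steel rod from here up to 237 mm; a bar 14 mm wide, 237 to 253 mm above the table, holds it from a 20 mm square aluminium column that stands on the bed 135 mm away, roughly in the stage's +x direction.
- carrier (a joint): Upper slide: displacement (m) of the green carrier along the stage's x axis, from -0.048 to 0.045; about -0.039 at the start. Stays where it is left; needs about 7 N to move.
- cross_slide (a joint): Lower slide, which carries the upper one: displacement (m) along the stage's y axis, from -0.065 to 0.065; about 0.015 at the start. Stays where it is left; needs about 7 N to move.
- seat (a point): Point on the carrier's deck (deck top is 52 mm above the table; deck 125 by 165 mm), axes parallel to the stage's: the plate's origin lies here when the plate is flush against both stops. The stops are dark steel bars 8 mm thick, 12 mm high above the deck: one on the +x side (its face 42.75 mm from this point, 104 mm long), one on the -y side (its face 64 mm from this point, 76 mm long). So the plate is pushed towards +x and towards -y.
- knob (a point): Centre of the top of the carrier's black handle knob, an upright cylinder 24 mm across and 46 mm tall above its arm (the arm's top is level with the deck), at x = 0, y = -130 mm from the seat. It is fixed to the carrier: grip or push it to slide the carrier.
- plate: White six-well plate, 85.5 mm (its x) by 128 mm (its y) by 20 mm tall, loose on the deck, about 0.15 kg plus six discs of 25 g; it slides at 2 to 4 N. Origin: centre of its underside. At the start it lies 5 to 17 mm away from both stops and slightly turned. Six round wells, 34 mm across and 16 mm deep, at x = -19.5 and 19.5 mm, y = -39, 0 and 39 mm.
- red_disc_dot (a point): White 10 mm dot at the centre of the top of the red disc (32 mm across, 12 mm tall), which lies loose in one of the wells, its top 4 mm below the plate's top. Four further discs are grey.
- blue_disc_dot (a point): White 10 mm dot at the centre of the top of the blue disc, of the same size, in another well.
- bottle: White closed bottle, 70 mm across, 170 mm tall, standing at the left. Origin: centre of its underside.
- dishes: Stack of four red and amber dishes, 92 mm across, 60 mm tall, at the right. Origin: centre of its underside.
- rack: Green tube rack with eight white-capped tubes, 90 by 160 mm, 100 mm tall, at the right. Origin: centre of its underside.

How it is judged:
On the way, in this order (a step that is already met when the one before it is completed fails the run):
1. the plate lies flush against both stops (within 2.5 mm and 0.03 rad) (x of plate in the frame of seat above -0.0025 m and y of plate in the frame of seat below 0.0025 m and angle between the x axis of plate and the x axis of seat, either way round below 0.03 rad), for 0.2 s.
2. the red disc's dot rests under the pointer tip (within 5 mm) for 0.8 s, with the plate still flush (horizontal distance between red_disc_dot and pointer_tip below 0.005 m and velocity of joint carrier between -0.01 and 0.01 m/s and velocity of joint cross_slide between -0.01 and 0.01 m/s and x of plate in the frame of seat above -0.0025 m and y of plate in the frame of seat below 0.0025 m), for 0.8 s.
At the end, for the whole second after the job is handed in: The blue disc's dot is within 5 mm (horizontally) of the pointer tip, the plate lies flat on the deck and flush against both stops (within 2.5 mm and 0.03 rad), the red and blue discs are down in their wells, and the slides are at rest (all of step 1 and horizontal distance between blue_disc_dot and pointer_tip below 0.005 m and z of plate in the frame of seat below 0.002 m and angle between plate's own z axis and vertical below 0.03 rad and z of each of red_disc_dot, blue_disc_dot in the frame of plate below 0.018 m and velocity of joint carrier between -0.005 and 0.005 m/s and velocity of joint cross_slide between -0.005 and 0.005 m/s); the robot touches nothing.
It fails at once if the bottle is pushed more than 30 mm or tipped (distance of bottle from where it was at the start of the episode above 0.03 m or angle between bottle's own z axis and vertical above 0.3 rad).
It fails at once if the stack of dishes is pushed more than 30 mm (distance of dishes from where it was at the start of the episode above 0.03 m).
It fails at once if the tube rack is pushed more than 30 mm (distance of rack from where it was at the start of the episode above 0.03 m).
It fails at once if the plate is tipped or lifted (angle between plate's own z axis and vertical above 0.2 rad or z of plate in the frame of seat above 0.02 m).
It also fails if it takes over 64 s, if anything falls off the work surface, if the arm or the gripper's body presses on something with over 40 N, if the wrist force passes 120 N, or if a joint passes its speed limit or range.

## Working session

There is one attempt and no reset: what is moved stays moved. The work goes in short steps, Python scripts to look and compute and a tool call to move; the robot and the scene stay as the last step left them, time stands still between calls to the robot, and variables do not carry over. Pictures are saved under pics/ and viewed, about 8 in all and at most 12, crops included, and the job is handed in when it is done.

Besides the shell and the picture viewer there is one more tool, called after "Emit:" in YAML: its name, and indented under it one key for each argument. carry_out: Moves the arm, as the interface text tells. Its arguments: {"type":"object","properties":{"plan":{"type":"array"},"claw":{"type":"number"},"squeeze":{"type":"number"}},"required":["plan"]}

```bash
mkdir -p pics; ls; cat > h.py <<'E'
import numpy as np, cv2
from scipy.spatial.transform import Rotation as R
from cell import robot
def rot(q): return R.from_quat([q[1],q[2],q[3],q[0]])
def cam(f,obs=None):
    if 'hand_eye' in f:
        H=np.array(f['hand_eye']); T=np.eye(4); T[:3,:3]=rot(obs['eef_rot']).as_matrix(); T[:3,3]=obs['tool_pos']
        W=T@H; return W[:3,3],W[:3,:3]
    return np.array(f['position']),rot(f['orientation']).as_matrix()
def ray(f,u,v,z,obs=None):
    p,M=cam(f,obs); d=M@np.array([(u-f['cx'])/f['fx'],(v-f['cy'])/f['fy'],1]); return p+d*(z-p[2])/d[2]
def proj(f,P,obs=None):
    p,M=cam(f,obs); c=M.T@(np.array(P)-p); return f['fx']*c[0]/c[2]+f['cx'],f['fy']*c[1]/c[2]+f['cy']
def grab(n,name):
    o=robot.get_obs(); f=robot.grab_frame(n); cv2.imwrite(f'pics/{name}.png',f['image'][:,:,::-1])
    import pickle; pickle.dump((f,o),open(f'pics/{name}.pkl','wb')); return f,o
def load(name):
    import pickle; return pickle.load(open(f'pics/{name}.pkl','rb'))
E
python3 - <<'E'
from h import *
a,o=grab('scene','s0'); b,o=grab('top','t0')
for f in (a,b): print(f['position'],f['orientation'],f['fx'],f['cx'],f['cy'])
print(o)
E
```

```text
pics
[ 1.0989809  -0.53947056  0.88397858] [-0.35109507  0.84392719  0.37372168 -0.15764281] 413.7158603020876 280.330235235398 214.40207888003656
[0.44305654 0.00598112 1.24376519] [ 0.0173205  -0.70028184  0.71334978 -0.02091498] 462.13903451968946 281.58109170647333 216.094845091601
{'t': 0.05, 'qpos': array([-1.2517086 ,  0.70707007, -0.02759313,  1.48493699,  0.02195649,
        0.9509293 , -0.07548296]), 'qd': array([-1.28014321e-03, -1.45175583e-03, -7.41632267e-04,  2.47307306e-03,
       -7.29065857e-04, -2.33053098e-03,  7.09220622e-05]), 'joint_efforts': array([ 5.58630491e-04, -8.85236406e+01,  1.23787668e+00, -2.36748147e+01,
        1.70748937e-02,  4.86660720e-03, -3.63422657e-05]), 'tool_pos': array([0.20289651, 0.53775292, 0.23086119]), 'eef_rot': array([-8.71178547e-05,  1.79430516e-01,  9.83770511e-01, -5.14081381e-04]), 'wrist_force': array([-0.07365056,  1.12190294, -0.27661528]), 'moment': array([ 0.01952695, -0.04512089,  0.01272941]), 'finger_gap': 0.08526082250383674}
```

```bash
python3 - <<'E'
import cv2
a=cv2.imread('pics/s0.png'); cv2.imwrite('pics/s0b.png',cv2.resize(a,(800,600),interpolation=cv2.INTER_CUBIC))
a=cv2.imread('pics/t0.png'); cv2.imwrite('pics/t0b.png',cv2.resize(a,(800,600),interpolation=cv2.INTER_CUBIC))
E
```

```text
(no output)
```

View pics/s0b.png

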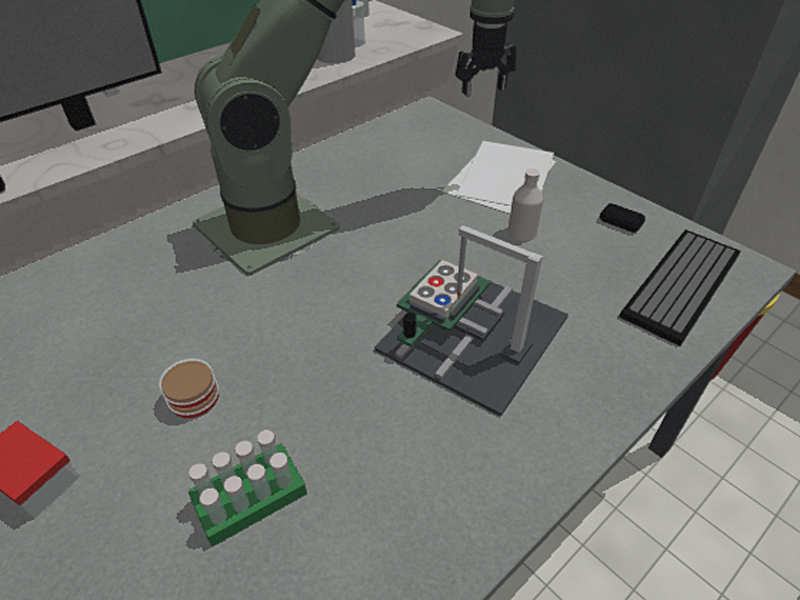

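View pics/t0b.png

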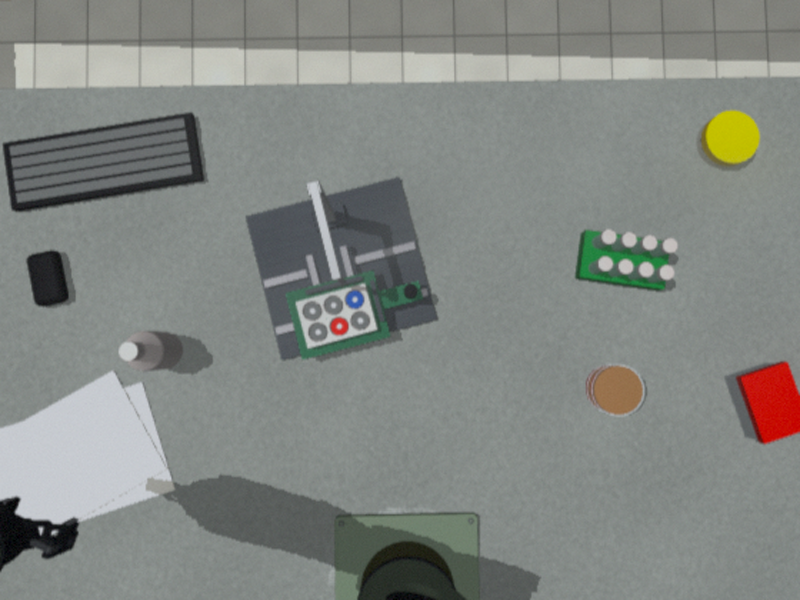

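The scene view shows the stage mid-table, with the knob at (409,325), the bottle at (525,210), the dishes at (189,388) and the rack at (247,490). In the top view, world +x points up. The stage is turned about 13° counter-clockwise, with the red dot near (339,326), the blue dot near (354,299), the knob near (410,292) and the column near (315,187). I'll enlarge the stage in both views.

```bash
python3 - <<'E'
import cv2
a=cv2.imread('pics/t0.png')[120:256,168:312]; cv2.imwrite('pics/t0c.png',cv2.resize(a,None,fx=4.4,fy=4.4,interpolation=cv2.INTER_CUBIC))
a=cv2.imread('pics/s0.png')[155:260,265:400]; cv2.imwrite('pics/s0c.png',cv2.resize(a,None,fx=5.5,fy=5.5,interpolation=cv2.INTER_CUBIC))
E
```

```text
(no output)
```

View pics/t0c.png

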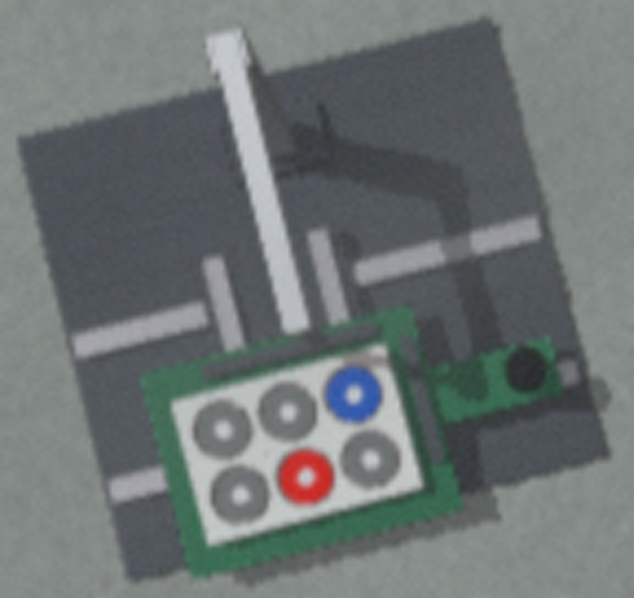

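View pics/s0c.png

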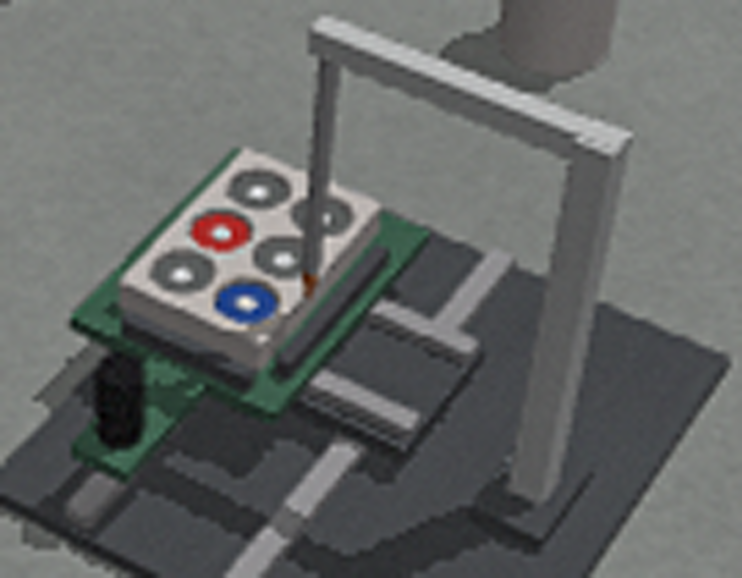

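The top crop shows bed corners at (20,137), (495,20), (608,457) and (130,580). The plate's top corners are at (172,402), (385,345), (425,487) and (208,546), the red dot at (305,476), the blue dot at (354,394) and the knob top at (526,370). The bar ends at (295,330). The scene crop shows the orange tip's lower end at about (308,297). Next I turn these pixels into positions.

```bash
cat > m0.py <<'E'
from h import *
f,o=load('t0'); g,_=load('s0')
T=lambda u,v,z: ray(f,168+(u+.5)/4.4-.5,120+(v+.5)/4.4-.5,z)
S=lambda u,v,z: ray(g,265+(u+.5)/5.5-.5,155+(v+.5)/5.5-.5,z)
def fit(model,P):
    mc,pc=np.mean(model,0),np.mean(P,0); A=(np.array(model)-mc).T@(P-pc); 
    th=np.arctan2(A[0,1]-A[1,0],A[0,0]+A[1,1]); M=np.array([[np.cos(th),-np.sin(th)],[np.sin(th),np.cos(th)]])
    c=pc-M@mc; r=np.array(P)-(c+(M@np.array(model).T).T); return c,th,r
rect=lambda a,b:np.array([[a,b],[a,-b],[-a,-b],[-a,b]])/2
if __name__=='__main__':
    np.set_printoptions(precision=4,suppress=True)
    bed=np.array([T(*p,.012)[:2] for p in [(20,137),(495,20),(608,457),(130,580)]])
    deck=np.array([T(*p,.052)[:2] for p in [(142,378),(413,308),(460,505),(195,577)]])
    pl=np.array([T(*p,.072)[:2] for p in [(172,402),(385,345),(425,487),(208,546)]])
    for n,m,P in (('bed',rect(.28,.30),bed),('deck',rect(.125,.165),deck),('plate',rect(.0855,.128),pl)):
        c,th,r=fit(m,P); print(n,c,th,r.ravel())
        if n=='deck': dc,dth=c,th
    c,bth,_=fit(rect(.28,.30),bed)
    M=np.array([[np.cos(bth),-np.sin(bth)],[np.sin(bth),np.cos(bth)]])
    k=T(526,370,.098)[:2]; red=T(305,476,.068)[:2]; blue=T(354,394,.068)[:2]; tip=S(308,297,.082)[:2]
    print('knob',k,'red',red,'blue',blue,'tip',tip,'barend',T(295,330,.253))
    print('scene: red',S(220,233,.068),'blue',S(246,302,.068),'knob',S(121,357,.098))
    seat=k+M@[0,.130]; print('seat from knob',seat)
    for n,p in (('red',red),('blue',blue),('tip',tip),('plate',fit(rect(.0855,.128),pl)[0]),('deck',dc)): print(n,'in seat',M.T@(p-seat))
    print('origin',seat-M@[-.039,.015], 'tip in stage',M.T@(tip-(seat-M@[-.039,.015])))
    print('tip proj in top', (np.array(proj(f,[*tip,.082]))-[168,120]+.5)*4.4-.5)
    print('bottle',ray(f,128*.7,351*.7,.17),'dish',ray(f,617*.7,390*.7,.06))
E
python3 m0.py
```

```text
bed [0.5894 0.112 ] 0.23148711886876316 [-0.0004 -0.0004 -0.0019  0.0003  0.0012  0.001   0.0011 -0.0009]
deck [0.4996 0.1161] 0.23841789623910994 [-0.0021 -0.0012 -0.0026 -0.0006  0.0024  0.0033  0.0023 -0.0015]
plate [0.4969 0.1172] 0.2458084395119829 [ 0.0002 -0.0004 -0.0002  0.0004  0.0002 -0.0006 -0.0002  0.0006]
knob [ 0.5356 -0.0149] red [0.4789 0.1135] blue [0.5259 0.0845] tip [0.5554 0.1001] barend [0.5448 0.1005 0.253 ]
scene: red [0.4802 0.1121 0.068 ] blue [0.5269 0.085  0.068 ] knob [ 0.5343 -0.0099  0.098 ]
seat from knob [0.5058 0.1117]
red in seat [-0.0257  0.008 ]
blue in seat [ 0.0134 -0.0311]
tip in seat [ 0.0456 -0.0226]
plate in seat [-0.0074  0.0074]
deck in seat [-0.005   0.0057]
origin [0.5472 0.106 ] tip in stage [ 0.0066 -0.0076]
tip proj in top [324.3291 341.5553]
bottle [0.4407 0.4455 0.17  ] dish [ 0.3546 -0.3815  0.06  ]
```

The measurements agree: the stage yaw is about 0.232 rad, the tip is at stage (+6.6, −7.6) mm, and the plate needs about +7.4 mm in x and −7.4 mm in y. Red sits in well (−19.5, 0) and blue in well (19.5, −39). I move over the plate's −x side with the jaw axis along stage x and the fingers shut.

Emit:
carry_out:
  plan: [22, -43.5, 0, 0, 0, -0.977, 22, -43.5, 0, 0, 0, -0.977, 22, -43.5, 0, 0, 0, -0.977, 22, -43.5, 0, 0, 0, -0.977, 22, -43.5, 0, 0, 0, -0.977, 22, -43.5, 0, 0, 0, -0.977, 22, -43.5, 0, 0, 0, -0.977, 22, -43.5, 0, 0, 0, -0.977, 22, -43.5, 0, 0, 0, -0.977, 22, -43.5, 0, 0, 0, -0.977]
  claw: 0
  squeeze: 60

```text
t: 0.93
tool_pos: [0.3913, 0.1644, 0.2312]
eef_rot: [-0.0, 0.62, 0.784, -0.0]
wrist_force: [1.8, 0.3, 0.2]
finger_gap: 0.0
```

Emit:
carry_out:
  plan: [0, 0, 0, 0, 0, 0, 0, 0, 0, 0, 0, 0]

```text
t: 1.1
tool_pos: [0.3918, 0.1641, 0.2312]
eef_rot: [0.0, 0.622, 0.783, -0.0]
wrist_force: [0.3, 0.2, 0.5]
finger_gap: -0.0003
```

```bash
python3 - <<'E'
from h import *
f,o=grab('wrist','w1'); print(o['t'],o['tool_pos'],o['eef_rot'],o['finger_gap'],o['qpos'],o['wrist_force'])
y=rot(o['eef_rot']).as_matrix()[:,1]; print('jaw ang',np.arctan2(y[1],y[0]))
cv2.imwrite('pics/w1b.png',cv2.resize(f['image'][:,:,::-1],(784,588),interpolation=cv2.INTER_CUBIC))
E
```

```text
1.1 [0.391833   0.16406286 0.23123817] [ 6.65340972e-05  6.21988380e-01  7.83026449e-01 -1.73348889e-04] -0.00033584399050454715 [-0.58935519  0.50493649  0.18979065  1.99814862 -0.15054235  0.65186718
 -0.07451693] [0.29358642 0.24953652 0.51724166]
jaw ang 0.22823726456098892
```

Emit:
carry_out:
  plan: [3.4, -6.4, 0, 0, 0, 0, 3.4, -6.4, 0, 0, 0, 0, 3.4, -6.4, 0, 0, 0, 0, 3.4, -6.4, 0, 0, 0, 0]

```text
t: 1.48
tool_pos: [0.4251, 0.1022, 0.2311]
eef_rot: [-0.0, 0.62, 0.784, -0.0]
wrist_force: [1.0, -0.6, 0.1]
finger_gap: 0.0002
```

```bash
python3 - <<'E'
from h import *
f,o=grab('wrist','w2'); print(o['t'],o['tool_pos'])
cv2.imwrite('pics/w2b.png',cv2.resize(f['image'][:,:,::-1],(784,588),interpolation=cv2.INTER_CUBIC))
E
```

```text
1.4833 [0.42508993 0.10220086 0.23112202]
```

View pics/w2b.png

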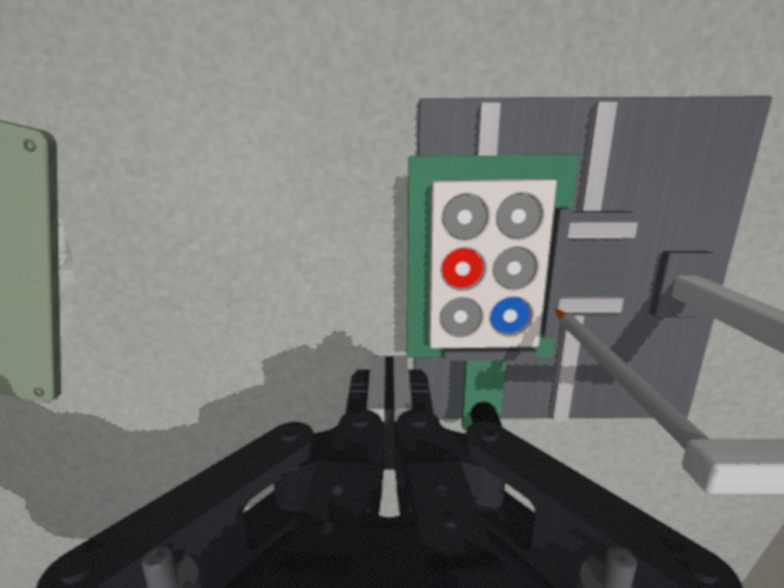

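This wrist view has stage +x to the right and +y up. In the enlarged view, the tip is at (558,314), the red dot at (462,268), the blue dot at (510,316) and the plate's corners at (432,181), (557,180), (541,347) and (430,347). The knob top is at about (484,412) and partly hidden.

```bash
cat > mw.py <<'E'
from m0 import *
np.set_printoptions(precision=4,suppress=True)
TH=.2315; M=np.array([[np.cos(TH),-np.sin(TH)],[np.sin(TH),np.cos(TH)]])
def W(f,o,u,v,z,s=1.4): return ray(f,(u+.5)/s-.5,(v+.5)/s-.5,z,o)[:2]
E
python3 - <<'E'
from mw import *
f,o=load('w2'); w=lambda u,v,z:W(f,o,u,v,z)
for n,m,z,P in (('bed?',None,.012,[(420,98),(770,97)]),('plate',rect(.0855,.128),.072,[(432,181),(557,180),(541,347),(430,347)])):
    Q=np.array([w(*p,z) for p in P])
    if m is None: d=Q[1]-Q[0]; print('bed edge',np.arctan2(d[1],d[0]),np.linalg.norm(d))
    else:
        c,th,r=fit([[-.04275,.064],[.04275,.064],[.04275,-.064],[-.04275,-.064]],Q); print('plate',c,th,r.ravel())
for n,p in dict(red=(462,268,.068),blue=(510,316,.068),tip=(558,314,.082),knob=(484,412,.098),pl1=(432,181,.072),pl4=(430,347,.072),deckTL=(409,157,.052),deckTR=(579,156,.052),deckBL=(407,357,.052)).items():
    q=w(*p); print(n,q,'stage-axes rel seat',M.T@(q-[.5058,.1117]))
E
```

```text
bed edge 0.23514469983862002 0.27603273953234336
plate [0.4984 0.1178] 0.25153339404744435 [-0.0015  0.0005  0.0005  0.      0.0022 -0.0007 -0.0012  0.0001]
red [0.479  0.1131] stage-axes rel seat [-0.0258  0.0075]
blue [0.5269 0.0842] stage-axes rel seat [ 0.0143 -0.0316]
tip [0.5559 0.0985] stage-axes rel seat [ 0.0458 -0.0243]
knob [0.5212 0.0132] stage-axes rel seat [-0.0076 -0.0994]
pl1 [0.4396 0.1697] stage-axes rel seat [-0.0511  0.0716]
pl4 [0.4718 0.0453] stage-axes rel seat [-0.0483 -0.0568]
deckTL [0.4209 0.1814] stage-axes rel seat [-0.0666  0.0873]
deckTR [0.5419 0.2107] stage-axes rel seat [0.0578 0.0881]
deckBL [0.4594 0.0225] stage-axes rel seat [-0.0656 -0.0762]
```

Emit:
carry_out:
  plan: [0, 0, -4, 0, 0, 0, 0, 0, -8, 0, 0, 0, 0, 0, -12, 0, 0, 0, 0, 0, -15, 0, 0, 0, 0, 0, -17, 0, 0, 0, 0, 0, -17, 0, 0, 0]

```text
t: 2.03
tool_pos: [0.4232, 0.1034, 0.0583]
eef_rot: [-0.002, 0.619, 0.785, -0.002]
wrist_force: [0.6, 1.4, 0.4]
finger_gap: 0.0001
```

Emit:
carry_out:
  plan: [0.5, 0.12, 0, 0, 0, 0, 1.0, 0.24, 0, 0, 0, 0, 1.3, 0.31, 0, 0, 0, 0, 1.5, 0.35, 0, 0, 0, 0, 1.7, 0.4, 0, 0, 0, 0, 1.9, 0.45, 0, 0, 0, 0, 2.1, 0.5, 0, 0, 0, 0, 2.3, 0.54, 0, 0, 0, 0, 2.4, 0.57, 0, 0, 0, 0, 2.4, 0.57, 0, 0, 0, 0]

```text
t: 2.87
tool_pos: [0.4484, 0.1077, 0.0614]
eef_rot: [-0.001, 0.62, 0.784, -0.001]
wrist_force: [-5.3, -1.1, 8.9]
finger_gap: 0.0
```

```bash
python3 - <<'E'
from mw import *
f,o=grab('wrist','w3'); print(o['t'],o['tool_pos'],o['wrist_force'],'rel',M.T@(o['tool_pos'][:2]-[.5058,.1117]))
f,o=grab('top','t3'); 
E
```

```text
2.8667 [0.4484 0.1077 0.0614] [-5.3053 -1.0561  8.9111] rel [-0.0568  0.0093]
```

Emit:
carry_out:
  plan: [0.2, 0.05, 0.1, 0, 0, 0, 0.4, 0.09, 0.1, 0, 0, 0, 0.6, 0.14, 0.1, 0, 0, 0, 0.6, 0.14, 0.1, 0, 0, 0]

```text
t: 3.3
tool_pos: [0.4547, 0.1093, 0.0622]
eef_rot: [-0.001, 0.62, 0.785, -0.0]
wrist_force: [-4.7, -0.2, 3.9]
finger_gap: 0.0
```

```bash
python3 - <<'E'
from mw import *
o=robot.get_obs(); print(o['t'],o['tool_pos'],o['wrist_force'],'rel',M.T@(o['tool_pos'][:2]-[.5058,.1117]))
f,o=grab('wrist','w4'); a=cv2.resize(f['image'][:,:,::-1],None,fx=1.4,fy=1.4,interpolation=cv2.INTER_CUBIC)
cv2.imwrite('pics/w4b.png',a)
E
```

```text
3.3 [0.4547 0.1093 0.0622] [-4.7191 -0.1528  3.8608] rel [-0.0503  0.0094]
```

View pics/w4b.png

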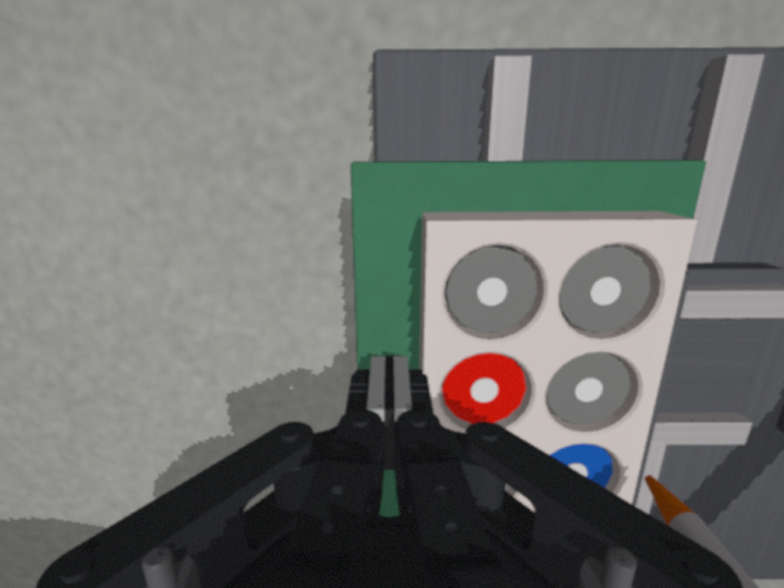

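```bash
python3 - <<'E'
from mw import *
f,o=load('w4'); w=lambda u,v,z:M.T@(W(f,o,u,v,z)-[.5058,.1117])
for n,p in dict(deckTL=(352,163,.052),deckTR=(705,163,.052),deckL2=(357,360,.052),pTL=(426,219,.072),pTR=(694,219,.072),pR2=(636,490,.072),pL2=(421,370,.072),g1=(492,292,.068),g2=(606,291,.068),red=(484,390,.068),g3=(589,390,.068),blue=(578,471,.068)).items(): print(n,w(*p))
E
```

```text
deckTL [-0.0637  0.0879]
deckTR [0.0596 0.0882]
deckL2 [-0.0637  0.0109]
pTL [-0.039   0.0716]
pTR [0.0459 0.0717]
pR2 [ 0.0483 -0.0363]
pL2 [-0.0391  0.0176]
g1 [-0.015   0.0458]
g2 [0.0243 0.0463]
red [-0.0149  0.0069]
g3 [0.0245 0.0071]
blue [ 0.0259 -0.0305]
```

The plate is parallel to the +x stop, and the carrier has moved about 2.5 mm with it, so x is flush. Its left edge reads −39.0 and −39.1 mm at its two ends. I back off, go round to the +y side and push towards −y.

Emit:
carry_out:
  plan: [-1.5, -0.35, 0, 0, 0, 0, -1.5, -0.35, 3, 0, 0, 0, -1.5, -0.35, 5, 0, 0, 0, 1, 3.5, 5, 0, 0, 0, 3.1, 6.9, 5, 0, 0, 0, 3.1, 10.3, 5, 0, 0, 0, 3.1, 10.3, 3, 0, 0, 0, 3.1, 10.3, 0.5, 0, 0, 0, 3.1, 10.3, -0.2, 0, 0, 0, 3.1, 10.3, -0.2, 0, 0, 0]

```text
t: 4.18
tool_pos: [0.4855, 0.2118, 0.059]
eef_rot: [-0.001, 0.62, 0.784, -0.001]
wrist_force: [-0.8, 0.2, -1.3]
finger_gap: -0.0001
```

```bash
python3 - <<'E'
from mw import *
o=robot.get_obs(); print(o['t'],o['tool_pos'],o['wrist_force'],'rel',M.T@(o['tool_pos'][:2]-[.5058,.1117]))
E
```

```text
4.1833 [0.4855 0.2118 0.059 ] [-0.8258  0.2339 -1.3424] rel [0.0032 0.102 ]
```

Emit:
carry_out:
  plan: [0.23, -0.97, 0, 0, 0, 0, 0.41, -1.75, 0, 0, 0, 0, 0.46, -1.95, 0, 0, 0, 0, 0.5, -2.14, 0, 0, 0, 0, 0.55, -2.34, 0, 0, 0, 0, 0.6, -2.53, 0, 0, 0, 0, 0.64, -2.72, 0, 0, 0, 0, 0.69, -2.92, 0, 0, 0, 0, 0.73, -3.11, 0, 0, 0, 0, 0.73, -3.11, 0, 0, 0, 0]

```text
t: 5.02
tool_pos: [0.4934, 0.1814, 0.0604]
eef_rot: [-0.0, 0.62, 0.785, 0.0]
wrist_force: [-0.7, 4.7, 3.2]
finger_gap: -0.0002
```

```bash
python3 - <<'E'
from mw import *
o=robot.get_obs(); print(o['t'],o['tool_pos'],'F stage',M.T@o['wrist_force'][:2],o['wrist_force'][2],'rel',M.T@(o['tool_pos'][:2]-[.5058,.1117]))
E
```

```text
5.0167 [0.4934 0.1814 0.0604] F stage [0.4475 4.7477] 3.230309381027647 rel [0.0039 0.0707]
```

Emit:
carry_out:
  plan: [0.05, -0.2, 0, 0, 0, 0, 0.09, -0.39, 0, 0, 0, 0, 0.14, -0.58, 0, 0, 0, 0]

```text
t: 5.27
tool_pos: [0.4947, 0.1761, 0.0604]
eef_rot: [-0.0, 0.62, 0.785, 0.0]
wrist_force: [-1.3, 6.9, 4.9]
finger_gap: 0.0002
```

Emit:
carry_out:
  plan: [-0.35, 1.46, 0, 0, 0, 0, -0.46, 1.95, 3, 0, 0, 0, -1.4, 1.7, 7, 0, 0, 0, -3.5, 1, 10, 0, 0, 0, -5.5, -1, 13, 0, 0, 0, -6.6, -4, 15, 0, 0, 0, -6.6, -7, 16.5, 0, 0, 0, -6.6, -8, 17, 0, 0, 0, -6.6, -8, 17, 0, 0, 0, -6.6, -8, 17, 0, 0, 0]

```text
t: 6.1
tool_pos: [0.4289, 0.0954, 0.2301]
eef_rot: [-0.0, 0.62, 0.784, 0.0]
wrist_force: [0.8, 0.5, -0.6]
finger_gap: -0.0003
```

```bash
python3 - <<'E'
from mw import *
f,o=grab('wrist','w5'); print(o['t'],o['tool_pos']); 
a=f['image'][80:320,260:560,::-1]; cv2.imwrite('pics/w5b.png',cv2.resize(a,None,fx=2.5,fy=2.5,interpolation=cv2.INTER_CUBIC))
E
```

```text
6.1 [0.4289 0.0954 0.2301]
```

View pics/w5b.png

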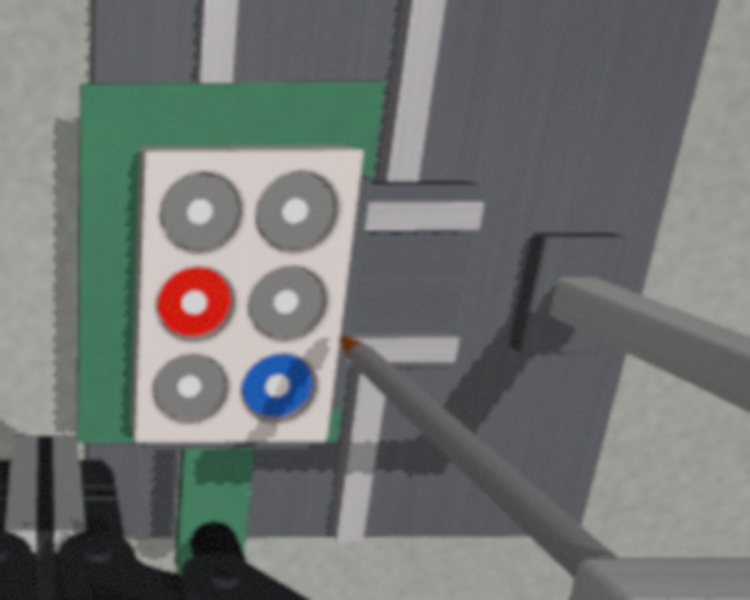

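The plate now fills the corner at both stops. In the crop, the tip is at (343,341), the red dot at (195,302), the blue dot at (277,384) and the plate's corners at (144,150), (364,150), (331,441) and (135,441). The deck corners are at (82,84), (385,84) and (79,441).

```bash
python3 - <<'E'
from mw import *
f,o=load('w5'); w=lambda u,v,z:ray(f,260+(u+.5)/2.5-.5,80+(v+.5)/2.5-.5,z,o)[:2]
dots=np.array([w(*p,.068) for p in [(195,302),(277,384),(200,212),(295,210),(286,301),(189,386)]])
wells=np.array([[-.0195,0],[.0195,-.039],[-.0195,.039],[.0195,.039],[.0195,0],[-.0195,-.039]])
c,th,r=fit(wells,dots); print('wells',c,th,r.ravel())
c2,th2,r2=fit([[-.04275,.064],[.04275,.064],[.04275,-.064],[-.04275,-.064]],np.array([w(*p,.072) for p in [(144,150),(364,150),(331,441),(135,441)]])); print('corners',c2,th2,r2.ravel())
tip=w(343,341,.082); k=w(213,548,.098)
print('red',dots[0],'blue',dots[1],'tip',tip)
d=np.array([w(*p,.052) for p in [(82,84),(385,84),(79,441)]]); dc=(d[1]+d[2])/2; print('deck c',dc,'plate-deck',M.T@(c-dc),M.T@(c2-dc))
print('pred knob from plate',c+M@[0,-.13],c2+M@[0,-.13])
print('red->tip',tip-dots[0],M.T@(tip-dots[0]),'fit',tip-c-M@[-.0195,0])
print('blue->tip',tip-dots[1],M.T@(tip-dots[1]))
E
```

```text
wells [0.5123 0.1034] 0.24088487147088633 [ 0.0002 -0.     -0.0003  0.0004  0.0002 -0.0003  0.      0.0001  0.0001
  0.0001 -0.0002 -0.0002]
corners [0.5126 0.1031] 0.2437319562976774 [-0.0011  0.0004  0.0004 -0.0002  0.0018 -0.0002 -0.0011  0.0001]
red [0.4936 0.0987] blue [0.5402 0.0706] tip [0.5545 0.1001]
deck c [0.5053 0.1085] plate-deck [ 0.0056 -0.0066] [ 0.0058 -0.0069]
pred knob from plate [ 0.5421 -0.0232] [ 0.5424 -0.0235]
red->tip [0.0609 0.0015] [ 0.0596 -0.0125] fit [0.0612 0.0013]
blue->tip [0.0143 0.0296] [0.0207 0.0255]
```

The plate is flush, with well-fit residuals of 0.4 mm or less and a yaw equal to the deck's. Now I grip the knob, predicted at (0.542, −0.023).

Emit:
carry_out:
  plan: [1.5, -4, 0, 0, 0, 0, 3, -8, 0, 0, 0, 0, 6, -10.5, 0, 0, 0, 0, 9.5, -11.9, 0, 0, 0, 0, 11.3, -11.9, -2, 0, 0, 0, 11.3, -11.9, -6, 0, 0, 0, 11.3, -11.9, -10, 0, 0, 0, 11.3, -11.9, -10, 0, 0, 0, 11.3, -11.9, -10, 0, 0, 0]
  claw: 6

```text
t: 6.9
tool_pos: [0.541, -0.0228, 0.1293]
eef_rot: [-0.002, 0.62, 0.785, -0.001]
wrist_force: [0.2, -0.7, 1.7]
finger_gap: 0.0602
```

```bash
python3 - <<'E'
from mw import *
f,o=grab('wrist','w6'); print(o['t'],o['tool_pos'],o['finger_gap']); 
print(proj(f,[.542,-.0233,.098],o))
cv2.imwrite('pics/w6b.png',cv2.resize(f['image'][:,:,::-1],None,fx=1.4,fy=1.4,interpolation=cv2.INTER_CUBIC))
E
```

```text
6.9 [ 0.541  -0.0228  0.1293] 0.06024651417092336
(np.float64(279.7074893223742), np.float64(244.61493431675387))
```

View pics/w6b.png

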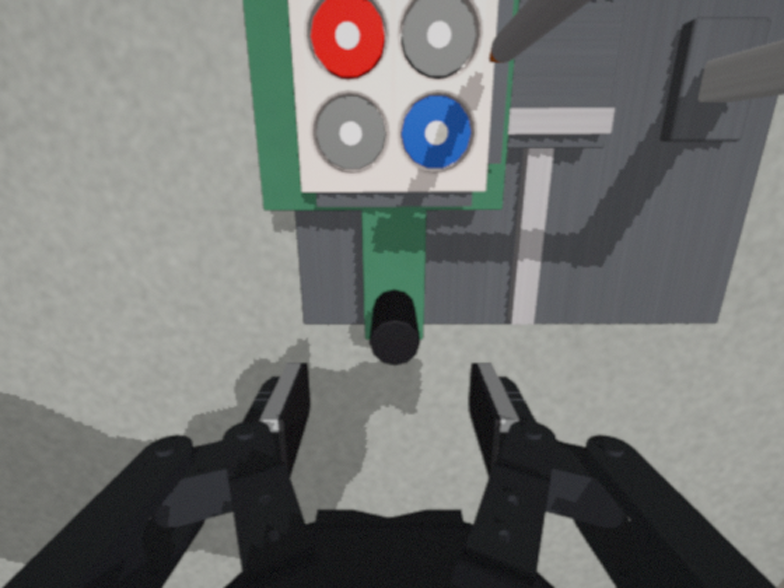

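The knob top shows at (396,340), against a prediction of (392,342), so it is within about 1.5 mm and centred between the pads. I descend and close.

Emit:
carry_out:
  plan: [0.1, 0, -3, 0, 0, 0, 0.1, 0, -5.5, 0, 0, 0, 0.1, 0, -6.6, 0, 0, 0, 0.1, 0, -6.6, 0, 0, 0]

```text
t: 7.28
tool_pos: [0.5427, -0.0234, 0.0643]
eef_rot: [-0.0, 0.62, 0.785, -0.0]
wrist_force: [-0.9, -0.4, 0.3]
finger_gap: 0.06
```

Emit:
carry_out:
  plan: [0, 0, 0, 0, 0, 0, 0, 0, 0, 0, 0, 0, 0, 0, 0, 0, 0, 0, 0, 0, 0, 0, 0, 0, 0, 0, 0, 0, 0, 0]
  claw: 1.5
  squeeze: 50

```text
t: 7.7
tool_pos: [0.5437, -0.0237, 0.0658]
eef_rot: [0.001, 0.62, 0.784, 0.001]
wrist_force: [-0.2, 0.4, 12.3]
finger_gap: 0.0222
```

```bash
python3 - <<'E'
from mw import *
f,o=grab('wrist','w7'); print(o['t'],o['tool_pos'],o['finger_gap'],o['wrist_force']); 
cv2.imwrite('pics/w7b.png',cv2.resize(f['image'][:300,150:,::-1],None,fx=1.9,fy=1.9,interpolation=cv2.INTER_CUBIC))
E
```

```text
7.7 [ 0.5437 -0.0237  0.0658] 0.02218161015060061 [-0.1712  0.4059 12.2669]
```

View pics/w7b.png

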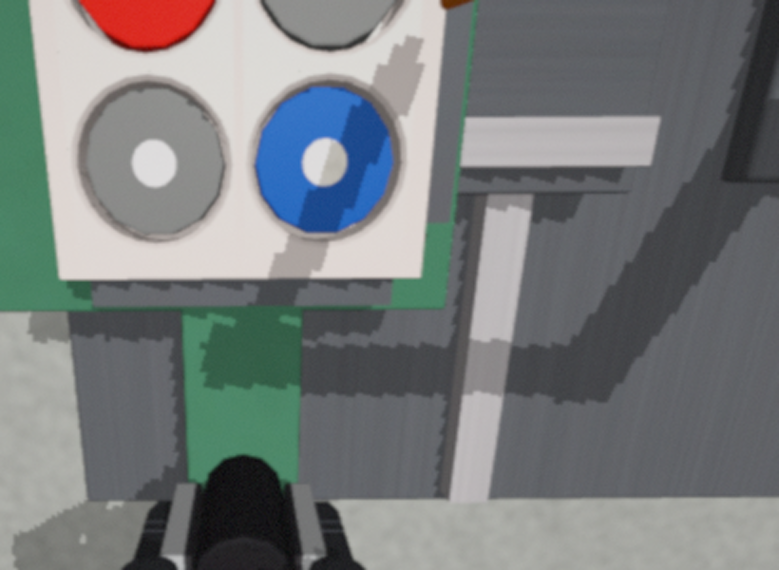

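The grip holds (gap 22 mm on the 24 mm knob) and the blue dot and plate are undisturbed. Next I slide the carrier red→tip, (+6.05, +0.15) cm in world axes.

Emit:
carry_out:
  plan: [0.2, 0, 0, 0, 0, 0, 0.6, 0, 0, 0, 0, 0, 1.3, 0, 0, 0, 0, 0, 2.2, 0.05, 0, 0, 0, 0, 3.1, 0.1, 0, 0, 0, 0, 4.0, 0.1, 0, 0, 0, 0, 4.8, 0.1, 0, 0, 0, 0, 5.5, 0.15, 0, 0, 0, 0, 5.9, 0.15, 0, 0, 0, 0, 6.05, 0.15, 0, 0, 0, 0]

```text
t: 8.58
tool_pos: [0.6034, -0.0212, 0.0657]
eef_rot: [-0.0, 0.62, 0.785, 0.0]
wrist_force: [-8.0, 4.8, 15.4]
finger_gap: 0.0227
```

Emit:
carry_out:
  plan: [0, 0, 0, 0, 0, 0, 0, 0, 0, 0, 0, 0]

```text
t: 8.75
tool_pos: [0.6034, -0.0212, 0.0658]
eef_rot: [-0.0, 0.62, 0.785, 0.001]
wrist_force: [-4.4, 4.9, 12.2]
finger_gap: 0.0226
```

```bash
python3 - <<'E'
from mw import *
f,o=grab('wrist','w8'); print(o['t'],o['tool_pos'],o['finger_gap'],o['wrist_force']); 
g,_=grab('scene','s8'); a=cv2.resize(g['image'][165:240,285:385,::-1],(400,300),interpolation=cv2.INTER_CUBIC)
h,_=grab('top','t8'); b=cv2.resize(h['image'][170:245,190:290,::-1],(400,300),interpolation=cv2.INTER_CUBIC)
c=cv2.resize(f['image'][:210,150:430,::-1],(400,300),interpolation=cv2.INTER_CUBIC)
cv2.imwrite('pics/m8.png',np.vstack([np.hstack([a,b]),np.hstack([c,c*0])]))
E
```

```text
8.75 [ 0.6034 -0.0212  0.0658] 0.02264914258036083 [-4.4481  4.8828 12.1913]
```

View pics/m8.png

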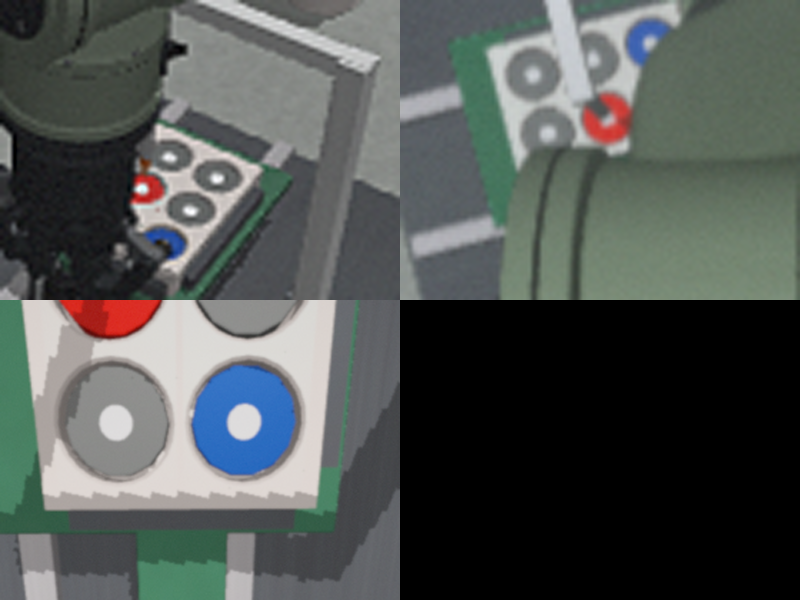

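In the top view (top right), the red dot is at (607,119) with the pointer end next to it. In the scene view (top left), the red dot is at (143,188) and the tip end at about (147,170). In the wrist view, the blue dot is at (244,422) and the grey dot at (115,423).

```bash
python3 - <<'E'
from mw import *
TH=.236; M=np.array([[np.cos(TH),-np.sin(TH)],[np.sin(TH),np.cos(TH)]])
g,_=load('s8'); h,_=load('t8'); f,o=load('w8')
up=lambda u,s,off:(u+.5)/s-.5+off
redS=ray(g,up(143,4,285),up(188,4,165),.068); tipS=ray(g,up(147,4,285),up(171,4,165),.082)
redT=ray(h,up(207,4,190),up(119,4,170),.068)
bl=ray(f,up(244,400/280,150),up(122,300/210,0),.068,o)[:2]; gr=ray(f,up(115,400/280,150),up(123,300/210,0),.068,o)[:2]
print('redS',redS,'tipS',tipS,'redT',redT)
print('wrist blue',bl,'gray',gr,'red from blue',bl+M@[-.039,.039],'from gray',gr+M@[0,.039])
knob=o['tool_pos'][:2]; print('red from tcp',knob+M@[-.0195,.13])
# project tip candidates
for t in ([.5554,.1001],[.5559,.0985],[.5545,.1001]): 
  s=(np.array(proj(g,[*t,.082]))-[285,165]+.5)*4-.5; q=(np.array(proj(h,[*t,.082]))-[190,170]+.5)*4-.5; print(t,'tip in scene',s,'in top',q+[400,0])
E
```

```text
redS [0.554  0.1019 0.068 ] tipS [0.5534 0.1053 0.082 ] redT [0.5513 0.1012 0.068 ]
wrist blue [0.6001 0.0724] gray [0.5618 0.063 ] red from blue [0.553  0.1012] from gray [0.5527 0.1009]
red from tcp [0.5541 0.1007]
[0.5554, 0.1001] tip in scene [143.8758 175.8977] in top [606.8279 110.4122]
[0.5559, 0.0985] tip in scene [142.7988 177.3375] in top [609.355  109.5763]
[0.5545, 0.1001] tip in scene [142.9449 175.2371] in top [606.8477 111.8341]
```

```bash
python3 - <<'E'
from mw import *
def orange(n,box,lo=25):
    f,o=load(n); im=f['image'].astype(int); x0,y0,x1,y1=box
    c=im[y0:y1,x0:x1]; r,g,b=c[...,0],c[...,1],c[...,2]
    m=(r-b>lo)&(r-g>lo*.4)&(g-b>5)
    ys,xs=np.nonzero(m); print(n,[(x+x0,y+y0,tuple(c[y,x])) for y,x in zip(ys,xs)][-14:])
orange('s0',(310,195,330,220)); orange('s8',(310,195,330,222)); orange('w2',(385,210,415,240)); orange('w5',(385,205,410,230))
E
```

```text
s0 [(np.int64(320), np.int64(204), (np.int64(68), np.int64(50), np.int64(40))), (np.int64(320), np.int64(205), (np.int64(69), np.int64(26), np.int64(5))), (np.int64(321), np.int64(205), (np.int64(93), np.int64(48), np.int64(22))), (np.int64(322), np.int64(205), (np.int64(119), np.int64(89), np.int64(69))), (np.int64(320), np.int64(206), (np.int64(96), np.int64(63), np.int64(44))), (np.int64(321), np.int64(206), (np.int64(88), np.int64(42), np.int64(16))), (np.int64(322), np.int64(206), (np.int64(96), np.int64(70), np.int64(58))), (np.int64(320), np.int64(207), (np.int64(122), np.int64(100), np.int64(84))), (np.int64(321), np.int64(207), (np.int64(90), np.int64(50), np.int64(33))), (np.int64(320), np.int64(208), (np.int64(95), np.int64(73), np.int64(61))), (np.int64(321), np.int64(208), (np.int64(96), np.int64(66), np.int64(51)))]
s8 [(np.int64(320), np.int64(204), (np.int64(81), np.int64(62), np.int64(49))), (np.int64(320), np.int64(205), (np.int64(89), np.int64(44), np.int64(19))), (np.int64(321), np.int64(205), (np.int64(102), np.int64(48), np.int64(18))), (np.int64(322), np.int64(
[... 2029 characters left out ...]
 np.int64(30))), (np.int64(401), np.int64(218), (np.int64(96), np.int64(68), np.int64(56))), (np.int64(397), np.int64(219), (np.int64(96), np.int64(67), np.int64(57))), (np.int64(398), np.int64(219), (np.int64(97), np.int64(50), np.int64(23))), (np.int64(399), np.int64(219), (np.int64(94), np.int64(51), np.int64(22))), (np.int64(400), np.int64(219), (np.int64(92), np.int64(64), np.int64(51))), (np.int64(398), np.int64(220), (np.int64(95), np.int64(58), np.int64(40))), (np.int64(399), np.int64(220), (np.int64(92), np.int64(59), np.int64(40))), (np.int64(398), np.int64(221), (np.int64(92), np.int64(67), np.int64(57))), (np.int64(399), np.int64(221), (np.int64(88), np.int64(64), np.int64(52)))]
```

Tip estimates agree at about (0.5553, 0.0997). The red dot is now about (0.5535, 0.1012), so I correct by (+0.15, −0.13) cm and hold for over a second.

Emit:
carry_out:
  plan: [0.08, -0.07, 0, 0, 0, 0, 0.18, -0.16, 0, 0, 0, 0, 0.18, -0.16, 0, 0, 0, 0, 0.18, -0.16, 0, 0, 0, 0]

```text
t: 9.23
tool_pos: [0.6049, -0.023, 0.0657]
eef_rot: [-0.0, 0.62, 0.785, 0.0]
wrist_force: [-6.5, 4.2, 13.2]
finger_gap: 0.0233
```

```bash
python3 - <<'E'
from mw import *
f,o=grab('wrist','w9'); print(o['t'],o['tool_pos'],o['finger_gap'],o['wrist_force']); 
g,_=grab('scene','s9'); a=cv2.resize(g['image'][195:225,305:345,::-1],(400,300),interpolation=cv2.INTER_CUBIC)
h,_=grab('top','t9'); b=cv2.resize(h['image'][180:216,218:266,::-1],(400,300),interpolation=cv2.INTER_CUBIC)
c=cv2.resize(f['image'][:210,150:430,::-1],(400,300),interpolation=cv2.INTER_CUBIC)
g0,_=load('s0'); d=cv2.resize(g0['image'][195:225,305:345,::-1],(400,300),interpolation=cv2.INTER_CUBIC)
cv2.imwrite('pics/m9.png',np.vstack([np.hstack([a,b]),np.hstack([c,d])]))
E
```

```text
9.2333 [ 0.6049 -0.023   0.0657] 0.02326212127417558 [-6.5467  4.1655 13.2418]
```

View pics/m9.png

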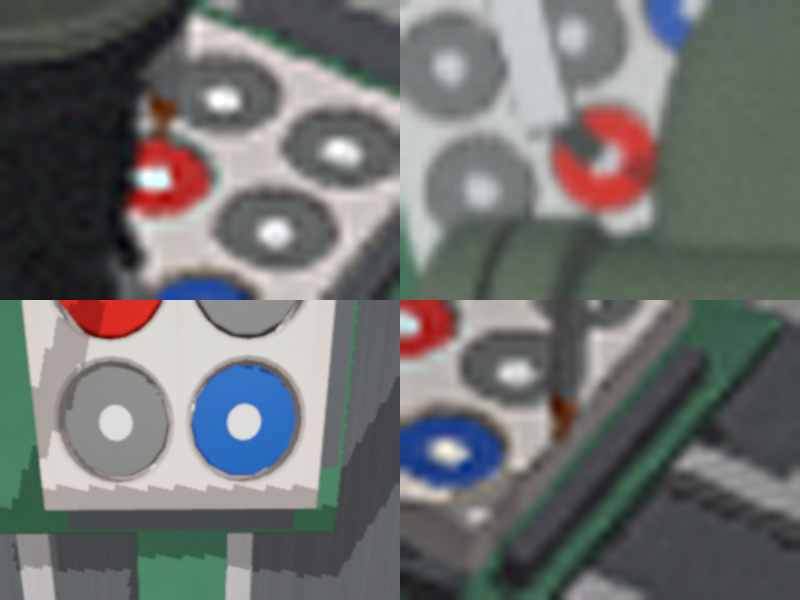

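In the 10x scene crop, the tip's lower end is at about (160,138) and the red dot at about (156,178), just below it. In the top crop, the red dot is at (605,157) with the pointer ending on it.

```bash
python3 - <<'E'
from mw import *
g,_=load('s9'); h,_=load('t9')
up=lambda u,s,off:(u+.5)/s-.5+off
im=g['image'].astype(int); 
# white dot centroid in scene & top
def cent(f,x0,y0,x1,y1,th):
    c=f['image'][y0:y1,x0:x1].astype(float).min(2); w=np.clip(c-th,0,None); ys,xs=np.mgrid[y0:y1,x0:x1]; return (w*xs).sum()/w.sum(),(w*ys).sum()/w.sum(),w.max()
cs=cent(g,317,210,325,216,110); ct=cent(h,238,195,247,204,95); print(cs,ct)
redS=ray(g,*cs[:2],.068); redT=ray(h,*ct[:2],.068)
for t in ((160,138),(162,140),(163,138)): print('tipS',ray(g,up(t[0],10,305),up(t[1],10,195),.082))
g0,_=load('s0'); print('tip s0',ray(g0,up(161,10,305),up(140,10,195),.082))
print('redS',redS,'redT',redT)
s=lambda P:(np.array(proj(g,P))-[305,195]+.5)*10-.5
print('tip if above red: pix',s([*redS[:2],.082]))
E
```

```text
(np.float64(320.1279761904762), np.float64(212.56845238095238), np.float64(124.0)) (np.float64(242.39521800281295), np.float64(198.89732770745428), np.float64(95.0))
tipS [0.5546 0.1007 0.082 ]
tipS [0.5556 0.1006 0.082 ]
tipS [0.5552 0.1014 0.082 ]
tip s0 [0.5554 0.1004 0.082 ]
redS [0.5562 0.0987 0.068 ] redT [0.5524 0.0986 0.068 ]
tip if above red: pix [158.9936 144.3781]
```

The dot is within about 2 mm of the tip, so I make a tiny +1 mm y trim and then hold.

Emit:
carry_out:
  plan: [0, 0.05, 0, 0, 0, 0, 0, 0.1, 0, 0, 0, 0, 0, 0.1, 0, 0, 0, 0, 0, 0.1, 0, 0, 0, 0, 0, 0.1, 0, 0, 0, 0, 0, 0.1, 0, 0, 0, 0, 0, 0.1, 0, 0, 0, 0, 0, 0.1, 0, 0, 0, 0, 0, 0.1, 0, 0, 0, 0, 0, 0.1, 0, 0, 0, 0]

```text
t: 10.22
tool_pos: [0.6049, -0.023, 0.0658]
eef_rot: [0.0, 0.62, 0.784, -0.0]
wrist_force: [-6.9, -0.2, 12.9]
finger_gap: 0.0224
```

Emit:
carry_out:
  plan: [0, 0, 0, 0, 0, 0, 0, 0, 0, 0, 0, 0, 0, 0, 0, 0, 0, 0, 0, 0, 0, 0, 0, 0, 0, 0, 0, 0, 0, 0, 0, 0, 0, 0, 0, 0, 0, 0, 0, 0, 0, 0, 0, 0, 0, 0, 0, 0, 0, 0, 0, 0, 0, 0, 0, 0, 0, 0, 0, 0]

```text
t: 11.05
tool_pos: [0.6049, -0.023, 0.0658]
eef_rot: [0.0, 0.62, 0.784, -0.0]
wrist_force: [-7.6, -0.2, 13.8]
finger_gap: 0.0229
```

```bash
python3 - <<'E'
from mw import *
f,o=grab('wrist','w10'); g,_=grab('scene','s10'); print(o['t'],o['tool_pos'],o['wrist_force'])
TH=.236; M=np.array([[np.cos(TH),-np.sin(TH)],[np.sin(TH),np.cos(TH)]])
print('red->blue shift', M@np.array([-.039,.039]))
def cent(f,x0,y0,x1,y1,th):
    c=f['image'][y0:y1,x0:x1].astype(float).min(2); w=np.clip(c-th,0,None); ys,xs=np.mgrid[y0:y1,x0:x1]; return (w*xs).sum()/w.sum(),(w*ys).sum()/w.sum()
print('redS',ray(g,*cent(g,317,210,325,216,110),.068))
b=cent(f,310,72,332,98,150); print(b,'blue w',ray(f,*b,.068,o))
E
```

```text
11.05 [ 0.6049 -0.023   0.0658] [-7.5924 -0.1756 13.8428]
red->blue shift [-0.047   0.0288]
redS [0.5559 0.0987 0.068 ]
(np.float64(320.28922501699526), np.float64(84.84884432358939)) blue w [0.6014 0.0708 0.068 ]
```

It held for about 1.8 s within roughly 1–2 mm of the tip; static friction absorbed the trim. Next, blue goes to the tip, with a measured shift of about (−4.7, +3.0) cm.

Emit:
carry_out:
  plan: [-0.2, 0.1, 0, 0, 0, 0, -0.6, 0.4, 0, 0, 0, 0, -1.2, 0.8, 0, 0, 0, 0, -1.9, 1.2, 0, 0, 0, 0, -2.6, 1.65, 0, 0, 0, 0, -3.3, 2.1, 0, 0, 0, 0, -3.9, 2.5, 0, 0, 0, 0, -4.4, 2.8, 0, 0, 0, 0, -4.75, 3.0, 0, 0, 0, 0, -4.84, 3.06, 0, 0, 0, 0]

```text
t: 11.98
tool_pos: [0.5584, 0.0074, 0.066]
eef_rot: [0.002, 0.62, 0.784, 0.001]
wrist_force: [8.6, -5.1, 6.9]
finger_gap: 0.0225
```

Emit:
carry_out:
  plan: [0, 0, 0, 0, 0, 0, 0, 0, 0, 0, 0, 0]

```text
t: 12.15
tool_pos: [0.5584, 0.0074, 0.066]
eef_rot: [0.002, 0.62, 0.784, 0.001]
wrist_force: [4.9, -2.6, 7.5]
finger_gap: 0.0227
```

```bash
python3 - <<'E'
from mw import *
f,o=grab('wrist','w11'); g,_=grab('scene','s11'); h,_=grab('top','t11'); print(o['t'],o['tool_pos'],o['wrist_force'])
np.set_printoptions(linewidth=200)
# blue dot in wrist by blob: bright low-sat region
for n,im in (('w',f),('s',g)):
    a=im['image']; m=(a.min(2)>(150 if n=='w' else 140)).astype(np.uint8)
    k,l,st,c=cv2.connectedComponentsWithStats(m)
    for i in range(1,k):
        if (n=='w' and 60<st[i,4]<1500 and c[i][1]<200) or (n=='s' and 4<=st[i,4]<40 and 280<c[i][0]<400 and 160<c[i][1]<260): print(n,c[i],st[i,4],ray(im,*c[i],.068,o))
E
```

```text
12.15 [0.5584 0.0074 0.066 ] [ 4.949  -2.6113  7.5262]
w [425.9532  77.0393] 1069 [0.5986 0.1147 0.068 ]
w [230.8642  85.5491] 530 [0.5171 0.0918 0.068 ]
w [316.59    88.3389] 239 [0.5538 0.0994 0.068 ]
w [374.3282 183.7606] 1362 [0.5926 0.0645 0.068 ]
w [231.9177 194.7746] 741 [0.5266 0.0432 0.068 ]
s [377.  162.4] 5 [0.5193 0.3989 0.068 ]
s [385.5    163.1667] 12 [0.5402 0.4158 0.068 ]
s [379.7778 165.4444] 9 [0.5352 0.3929 0.068 ]
s [370.7692 169.1538] 13 [0.5279 0.357  0.068 ]
s [320.1 172.6] 10 [0.4324 0.227  0.068 ]
s [327.6667 168.8333] 6 [0.4354 0.2581 0.068 ]
s [336.  171.5] 4 [0.4621 0.2676 0.068 ]
s [383.5 171.4] 10 [0.5619 0.3776 0.068 ]
s [388.8 171.9] 10 [0.5746 0.3878 0.068 ]
s [397.  175.6] 5 [0.6028 0.3918 0.068 ]
s [319.   179.75] 4 [0.4542 0.1995 0.068 ]
s [281.9091 186.0909] 22 [0.3996 0.0958 0.068 ]
s [394. 182.] 4 [0.6152 0.3601 0.068 ]
s [316.7436 190.1282] 39 [0.4831 0.16   0.068 ]
s [390.  186.5] 4 [0.6198 0.3343 0.068 ]
s [398.75 186.75] 4 [0.6382 0.3527 0.068 ]
s [393.5 192.5] 6 [0.6434 0.32   0.068 ]
s [334.1429 196.7143] 7 [0.5378 0.1768 0.068 ]
s [315.6667 199.1667] 6 [0.5088 0.1292 0.068 ]
s [316.8571 205.1429] 28 [0.5288 0.1137 0.068 ]
s [327.5 204.5] 8 [0.5475 0.1381 0.068 ]
s [395.5 206. ] 4 [0.6826 0.2771 0.068 ]
s [309.875 212.125] 8 [0.5355 0.0786 0.068 ]
s [385.5 213. ] 4 [0.681 0.233 0.068]
s [281.25   215.8125] 16 [0.4921 0.0091 0.068 ]
s [393.125 216.25 ] 8 [0.7033 0.2383 0.068 ]
s [337.8125 225.3438] 32 [0.6233 0.0984 0.068 ]
s [394.375  228.1667] 24 [0.7335 0.2037 0.068 ]
s [286.   237.75] 4 [ 0.5616 -0.0369  0.068 ]
s [387.3333 239.1667] 6 [0.7454 0.1574 0.068 ]
s [385.2 242.4] 5 [0.7486 0.1441 0.068 ]
s [380.9 247.3] 10 [0.7516 0.1223 0.068 ]
s [384.     259.9231] 13 [0.783  0.0947 0.068 ]
s [392.4167 259.8333] 12 [0.7971 0.1106 0.068 ]
```

The blue dot is at about (0.5538–0.556, 0.0995–0.1005), within about 1.5 mm of the tip. I release, rise straight up and retreat to the earlier viewing pose to verify.

Emit:
carry_out:
  plan: [0.05, -0.03, 0, 0, 0, 0, 0.05, -0.03, 0, 0, 0, 0, 0.05, -0.03, 0, 0, 0, 0, 0.05, -0.03, 0, 0, 0, 0, 0.05, -0.03, 1, 0, 0, 0, 0.05, -0.03, 3, 0, 0, 0, 0.05, -0.03, 6, 0, 0, 0, 0.05, -0.03, 10, 0, 0, 0, -0.9, -2, 13, 0, 0, 0, -2.5, -4, 15, 0, 0, 0]
  claw: 6

```text
t: 13.13
tool_pos: [0.5324, -0.032, 0.2176]
eef_rot: [0.001, 0.619, 0.785, 0.001]
wrist_force: [-0.3, -0.9, 0.4]
finger_gap: 0.06
```

Emit:
carry_out:
  plan: [-3, -0.5, 1, 0, 0, 0, -6.5, 1, 1.5, 0, 0, 0, -9.5, 4, 1.5, 0, 0, 0, -11, 7.5, 1.5, 0, 0, 0, -11, 11.5, 1.5, 0, 0, 0, -11, 13, 1.5, 0, 0, 0, -11, 13, 1.5, 0, 0, 0, -11, 13, 1.5, 0, 0, 0]
  claw: 0

```text
t: 13.8
tool_pos: [0.4214, 0.0983, 0.2298]
eef_rot: [0.0, 0.62, 0.785, 0.0]
wrist_force: [-0.0, -0.3, 1.1]
finger_gap: -0.0003
```

```bash
python3 - <<'E'
from mw import *
f,o=grab('wrist','w12'); g,_=grab('scene','s12'); print(o['t'],o['tool_pos'])
a=cv2.resize(f['image'][100:300,260:440,::-1],(450,500),interpolation=cv2.INTER_CUBIC)
b=cv2.resize(g['image'][185:235,295:330,::-1],(350,500),interpolation=cv2.INTER_CUBIC)
cv2.imwrite('pics/m12.png',np.hstack([a,b]))
E
```

```text
13.8 [0.4214 0.0983 0.2298]
```

View pics/m12.png

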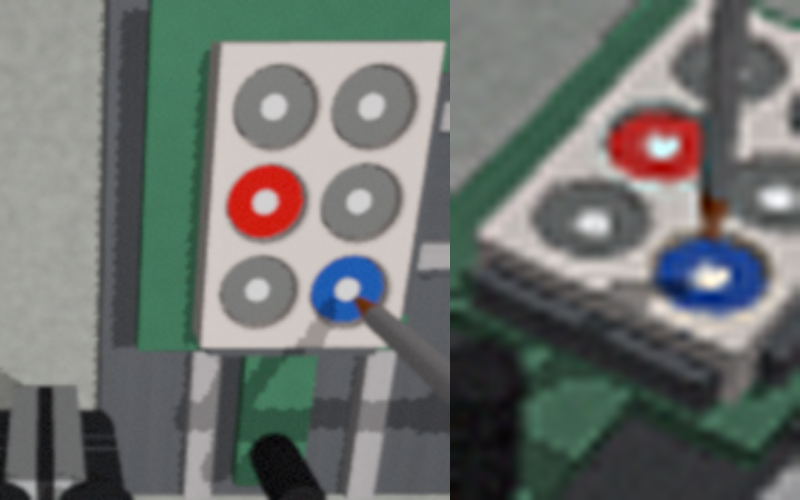

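Left panel (wrist): the blue dot is at (347,290), the tip end at (358,300), and the wells at (273,107), (372,107), (264,202), (358,202), (257,290). Right panel (scene): the tip's lower end is at (711,236) and the blue dot at (711,276).

```bash
python3 - <<'E'
from mw import *
f,o=load('w12'); g,_=load('s12')
w=lambda u,v,z:ray(f,260+(u+.5)/2.5-.5,100+(v+.5)/2.5-.5,z,o)[:2]
s=lambda u,v,z:ray(g,295+(u-450+.5)/10-.5,185+(v+.5)/10-.5,z)[:2]
wells=np.array([[-.0195,0],[.0195,-.039],[-.0195,.039],[.0195,.039],[.0195,0],[-.0195,-.039]])
d=np.array([w(*p,.068) for p in [(264,202),(347,290),(273,107),(372,107),(358,202),(257,290)]])
c,th,r=fit(wells,d); print('plate',c,th,abs(r).max(),'blue',d[1],'tip',w(358,300,.082),'err',d[1]-w(358,300,.082))
dl=np.array([w(151,5,.052),w(139,348,.052)]); e=dl[0]-dl[1]; TH=.236;M=np.array([[np.cos(TH),-np.sin(TH)],[np.sin(TH),np.cos(TH)]])
print('deck left edge angle',np.arctan2(-e[0],e[1]),'plate rel deck BL corner',M.T@(c-dl[1]),'expect',np.array([.0625+.0056,.0825-.0066]))
print('scene blue',s(711,276,.068),'tip',s(711,236,.082),'err',s(711,276,.068)-s(711,236,.082))
E
```

```text
plate [0.527 0.134] 0.23883098021886154 0.00039730628077661034 blue [0.5555 0.1006] tip [0.5544 0.1011] err [ 0.001  -0.0005]
deck left edge angle 0.2432566207853351 plate rel deck BL corner [0.0673 0.0739] expect [0.0681 0.0759]
scene blue [0.556 0.101] tip [0.5542 0.1015] err [ 0.0018 -0.0005]
```

```bash
python3 - <<'E'
from h import *
print(robot.close_job())
E
```

```text
the job is handed in; nothing more can be done
None
```

I pushed the plate against the +x stop and then the −y stop. I then gripped the knob, brought the red dot under the tip and held it there about 1.8 s. After that I brought the blue dot under the tip, released, backed away and handed the job in at about 14 s of the 64 s allowed. The hand-in gives no verdict.

- **Blue dot:** in the last pictures it is 1.1 mm (wrist camera) and 1.9 mm (scene camera) from the tip; the limit is 5 mm.
- **Red dot:** during the hold it was about 1 to 2 mm off. A 1 mm trim I commanded then had no effect because static friction absorbed it.
- **Plate:** it looks flat and flush with no gap, all discs in their wells. Its yaw is within 0.005 rad of the deck edge. Its position against a deck corner differed by about 1 mm in x and 2 mm in y from the earlier reading. The y shift would be into the stop, so I take it as pixel error.
- **Less certain:** while red was over the target, the top view put the red dot about 3 to 4 mm off in x from the other two cameras. I went with the scene and wrist cameras, which agreed.
- **Bottle, dishes, rack:** I did not re-measure them after the work. The arm's planned path kept clear of all three.

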